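# Open the extraction box's air door wide on its stay

### The job

Open the red air door of the grey extraction box to its widest setting: lift the perforated stay off its pin, swing the door out with it, and drop the last hole (the one next to the black ball knob) fully down over the pin. The aluminium wheel spacer stands in the door's swing, so put it flat and wholly on the round rubber mat; the door must never touch it. Do not disturb the can, the yellow bin, the jar or the mallet.

Things in the scene. Friction and masses are not known exactly. Their poses are not given: they have to be found in the camera images.
- vent: grey sheet-steel extraction box fixed to the bench, 220 deep x 340 wide x 160 mm high. Its frame: origin on the bench in the plane of the front face, x points into the box (away from the door side), y along the front, z up. The box fills x 0 to 220, y -140 to +200, z 0 to 160 mm. The hose at its back is only seen.
- door (a joint): opening angle a of the red side-hung door, rad: 0 shut, grows as it swings out, to 1.7. Panel 10 mm thick, 180 mm long from the hinge, 12 to 150 mm above the bench; it points from the hinge along (-sin a, -cos a) of the box frame. Friction (0.08 N m) holds it where left. Starts at 0.495; with the last hole on the pin it stands at 1.153.
- door_hinge (a point): point on the door's hinge axis at bench height; box frame (-11, 90, 0) mm. Fixed.
- stay_pivot (a point): where the stay is pinned to a bracket on the door's top edge, 150 mm from the hinge axis along the door, 170.5 mm above the bench, mid-thickness of the bar. The stay swivels freely about the vertical here and its tail can be lifted about a level axis through this point.
- stay (a joint): lift of the stay, rad: 0 when the bar lies level (a stop; this is also its height when it lies down on the pin plate), grows to 1.0 as the tail is raised. It falls back when let go. 0.13 or more clears the pin at the start hole; a bar resting on top of the pin reads 0.06 or more.
- pin (a point): foot of the upright brass stay pin: 8 mm diameter, round-topped, 12 mm tall above this point, which lies 168 mm above the bench on an 8 mm thick plate (36 x 50 mm) on the box top; box frame (30, -55, 168) mm. Fixed.
- hole2 (a point): centre (mid-thickness) of the stay's second hole, on the pin at the start; 113 mm from stay_pivot. The stay is a steel bar 24 mm wide, 5 mm thick, 261 mm long with five 12 mm holes at 85, 113, 141, 169 and 197 mm from stay_pivot.
- hole5 (a point): centre (mid-thickness) of the stay's last hole, 197 mm from stay_pivot and 33 mm from the knob: the hole wanted on the pin.
- knob (a point): centre of the black ball knob (30 mm diameter, on a 10 mm stem) that stands on the stay's tail, 230 mm from stay_pivot along the bar and 29.5 mm above the bar's mid-thickness, so 200 mm above the bench when the bar is level.
- spacer: loose aluminium wheel spacer lying flat: ring 120 mm outside, 62 mm bore right through, 30 mm high, about 0.7 kg; origin at the centre of its underside. It can be slid by fingers put down in the bore. It starts in the door's swing.
- mat: thin round black rubber mat, 190 mm across, flush with the bench (1 mm, nothing catches on it); origin at its centre.
- can: bystander: blue can standing upright, 60 mm diameter, 150 mm high; origin at the centre of its underside.
- bin: bystander: yellow open bin with wheel bolts, 90 x 70 x 45 mm; origin at the centre of its underside.
- jar: bystander: jar with red lid standing on the box top, 60 mm diameter, 70 mm high; origin at the centre of its underside.
- mallet: bystander: mallet lying on the bench along its own x axis, about 280 mm long, head about 100 mm across at the +x end; origin near the middle of its underside.

How it is judged:
By the outcome, as a careful person would: the job done as asked, in the order asked, and still so for the second after the job is handed in, with the robot touching nothing.
It also fails if it takes over 61 s, if anything falls off the work surface, if the arm or the gripper's body presses on something with over 40 N, if the wrist force passes 120 N, or if a joint passes its speed limit or range.

### The arm

A 6-joint arm with a two-finger parallel gripper is mounted at the origin on the work surface. World frame = base frame: x ahead of the robot, y to its left, z up, the work surface at z = 0. Lengths are in m, angles in rad, forces in N, time in s.
With the tool pointing down it reaches from about 0.275 to 0.775 m from the base axis. Payload 14.6 kg.
Tool frame: the origin (TCP) lies midway between the tips of the shut fingers; the grasp point (between the pads) lies 19 mm behind it; z points along the fingers, y is the line along which they close (so a half turn about z gives the same grasp; the last joint's range is limited). The gripper opens to 85 mm and grips with 20 to 120 N. Pads are 22 mm wide; open, the fingers measure 114 mm over their backs; the gripper's body (76 mm by 85 mm) begins 54 mm behind the grasp point. The pads swing forward as they close: fully open they stand 13 mm farther back than shut.
Start: joints at [1.067, 0.263, -0.048, 1.259, 0, 1.415], TCP at [0.179, 0.493, 0.231] pointing down, gripper open.
Joint ranges: [-2.65, 2.65], [-0.89, 1.7], [-1.18, 1.37], [-2.13, 2.11], [-1.35, 1.29], [-3.14, 3.14]. Speed limits (rad/s): [1.89, 1.89, 2.57, 2.79, 3.14, 3.14].

### API

Orientations are given as a unit quaternion [x, y, z, w].
In Python, from plant import arm, kin, readout, cams, order gives the robot as it stands. The module is installed in compiled form; this text tells all that it offers. Calls block until the motion is done:
- arm.move_ptp(position, orientation): joint-space move of the TCP to a pose.
- arm.servo_line(position, ori=None, speed=0.15, threshold=None): straight line of the TCP; ori=None keeps the orientation; speed is the mean speed in m/s. With threshold (N) it stops when the force on the tool has changed by that much, and returns True; else False.
- arm.move_j(angles): joint-space move.
- arm.grip(opening, squeeze=None): finger opening in m; squeeze is the grip in N (None keeps the last); returns when the fingers have stopped.
- arm.pause(seconds).
- kin.solve_ik(position, orientation): joint angles nearest the present ones, or None.
- readout.get_obs(): the state.
- cams.camera(name): name is "scene" or "top"; returns the picture (480x640x3 uint8, blue, green, red); there is no depth.
- cams.get_calibration(name): a dict with "fx", "fy", "cx", "cy" (pixels), "k1" (the pictures are not rectified: a ray, as slopes to the right and down, at radius r is drawn at 1 + k1 r^2 times it, then the intrinsics apply), "pose" (4x4, takes a point from camera to world coordinates). Camera axes: x right, y up, looking along -z (the intrinsics and any distortion apply to the point x, -y, -z); pixel columns grow to the right and rows downward; lengths in m; the calibration is good to about 2 mm. A picture is of the moment at which its call begins. get_calibration takes no time and is no camera call.
A pose or a line that the arm cannot do raises arm.Unreachable and nothing moves.
- order.sign_off(): hands the job in; it is judged then, once.
The state is a dict: "time": time; "qpos": joint angles; "qvel": joint speeds; "joint_torque": joint torques, N m; "position": TCP position; "tool_rot": TCP orientation; "ft_force": force on the tool from outside, world axes, zero at the start; "ft_torque": the same for the moment, N m; "opening": finger opening in m; "gripper_force": force on a finger pad.
Only numpy, scipy, OpenCV 4.12 (cv2) and the standard library are available. Lean on these libraries where they do the work, as an engineer would, in place of code of your own. Each camera call takes 0.05 s, during which the arm holds its last target. There are 200 camera calls.

## Working session

There is one attempt and no reset: what is moved stays moved. The work goes in short steps, each a Python script; the robot and the scene stay as the last script left them, time stands still between calls to the robot, and variables do not carry over. Pictures are saved under pics/ and viewed, at most 10 in all, crops included, and the job is handed in when it is done.

```bash
mkdir -p pics
python3 - <<'E'
from plant import cams,readout
import cv2,numpy as np
for n in("scene","top"):
    im=cams.camera(n); cv2.imwrite(f"pics/{n}0.png",im)
    c=cams.get_calibration(n); print(n,{k:(np.round(v,4).tolist()) for k,v in c.items()})
o=readout.get_obs();print(o)
E
```

```text
scene {'fx': 480.956, 'fy': 480.956, 'cx': 318.1725, 'cy': 239.1981, 'k1': -0.102, 'pose': [[-0.9965, -0.0755, 0.0353, 0.5869], [0.0823, -0.8256, 0.5582, 0.5255], [-0.013, 0.5592, 0.8289, 1.1043], [0.0, 0.0, 0.0, 1.0]]}
top {'fx': 466.3732, 'fy': 466.3732, 'cx': 320.8202, 'cy': 245.7855, 'k1': -0.115, 'pose': [[-0.0268, 0.9902, -0.1368, 0.3787], [-0.999, -0.0315, -0.0321, -0.145], [-0.0361, 0.1358, 0.9901, 1.3567], [0.0, 0.0, 0.0, 1.0]]}
{'time': 0.1, 'qpos': array([ 1.06669058e+00,  2.63476175e-01, -4.88220571e-02,  1.25942059e+00,
        1.21903313e-05,  1.41552201e+00]), 'qvel': array([-0.00063454, -0.00202121,  0.0011953 ,  0.00165939, -0.00067852,
       -0.00139974]), 'joint_torque': array([ 3.25523215e-03, -6.38577676e+01,  3.85062397e+01,  1.00160757e-02,
       -1.49085361e-05, -1.54586274e-05]), 'position': array([0.17932097, 0.49318011, 0.2308915 ]), 'tool_rot': array([ 1.73532735e-01,  9.84827994e-01, -4.34433700e-04, -1.55096022e-04]), 'ft_force': array([ 0.52572333,  1.04602498, -0.88738018]), 'ft_torque': array([ 0.03808842, -0.04902356,  0.04019018]), 'gripper_force': 0.0, 'opening': 0.08539404340523023}
```

View pics/scene0.png

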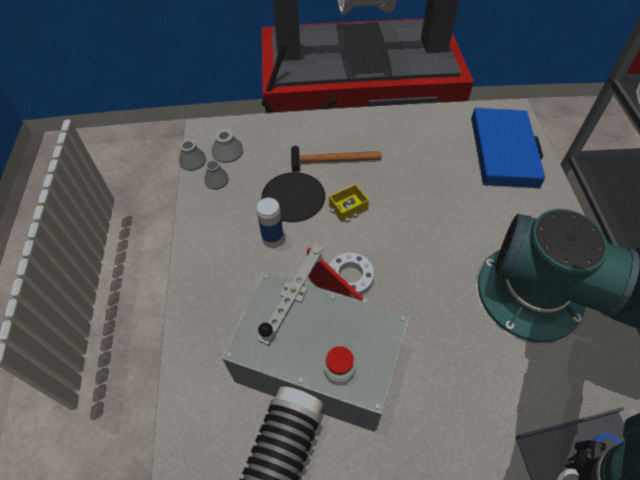

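View pics/top0.png

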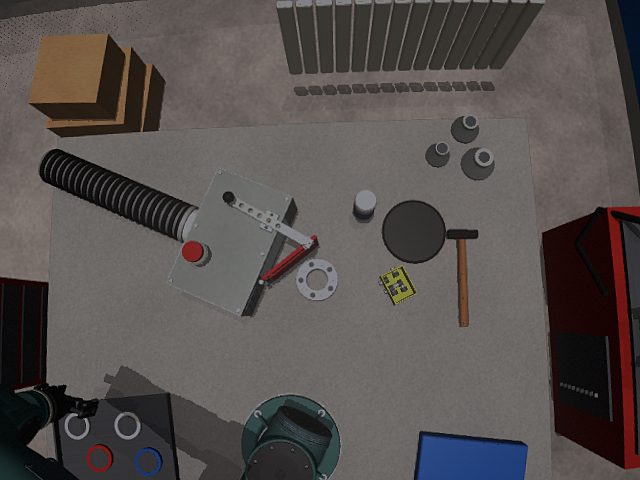

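The top view shows the knob at (229,197), pin near (268,225), stay pivot near (310,242), spacer (317,281), mat (414,231), can (365,205), bin (397,285), mallet head (462,234) and jar lid (193,252). The box top has corners at about (220,169), (297,199), (245,316) and (168,284). In the scene view the door and stay are near (290,290) and the spacer is at (352,272).

```bash
cat > h.py <<'E'
import numpy as np, cv2
from plant import arm,kin,readout,cams,order
from scipy.spatial.transform import Rotation as R
def KD(n):
    c=cams.get_calibration(n); return np.array([[c["fx"],0,c["cx"]],[0,c["fy"],c["cy"]],[0,0,1.]]),np.array([c["k1"],0,0,0.]),np.array(c["pose"])
def ray(n,px):
    K,D,P=KD(n); u=cv2.undistortPoints(np.array(px,float).reshape(-1,1,2),K,D)[:,0]
    d=np.c_[u[:,0],-u[:,1],-np.ones(len(u))]@P[:3,:3].T; return P[:3,3],d
def onz(n,px,z):
    o,d=ray(n,px); return (o+d*((z-o[2])/d[:,2])[:,None])[:,:2]
def proj(n,X):
    K,D,P=KD(n); c=(np.atleast_2d(X)-P[:3,3])@P[:3,:3]*[1,-1,-1]
    return cv2.projectPoints(c,np.zeros(3),np.zeros(3),K,D)[0][:,0]
def blobs(mask,roi,amin=20):
    x0,y0,x1,y1=roi; m=np.zeros_like(mask); m[y0:y1,x0:x1]=mask[y0:y1,x0:x1]
    cs,_=cv2.findContours(m,cv2.RETR_EXTERNAL,cv2.CHAIN_APPROX_NONE)
    return sorted([c for c in cs if cv2.contourArea(c)>amin],key=cv2.contourArea,reverse=True)
def circ(n,c,z):   # circle fit of a contour cast on plane z
    p=onz(n,c[:,0],z); A=np.c_[2*p,np.ones(len(p))]; s=np.linalg.lstsq(A,(p**2).sum(1),rcond=None)[0]
    return s[:2],np.sqrt(s[2]+s[0]**2+s[1]**2)
E
python3 - <<'E'
from h import *
for n,R_ in (("top",dict(mat=(375,190,448,270),knob=(215,185,243,208),sp=(285,250,345,310),lid=(175,235,215,270),bin=(370,255,420,310),can=(345,180,385,225))),
            ("scene",dict(mat=(258,168,330,225),knob=(252,318,276,342),sp=(325,245,385,300),lid=(320,340,360,375),bin=(320,180,375,225),can=(250,190,290,250)))):
    im=cv2.imread(f"pics/{n}0.png"); b=cv2.GaussianBlur(im,(3,3),0); hsv=cv2.cvtColor(b,cv2.COLOR_BGR2HSV); g=hsv[...,2]; S=hsv[...,1]
    red=((hsv[...,0]<8)|(hsv[...,0]>172))&(S>130)&(g>60)
    M=dict(mat=g<75,knob=g<70,sp=(g>150)&(S<45),lid=red,bin=(abs(hsv[...,0].astype(int)-28)<8)&(S>120),can=(g>170)&(S<60))
    Z=dict(mat=.001,knob=.2,sp=.03,lid=.23,bin=.045,can=.15)
    for k in M:
        bs=blobs(M[k].astype(np.uint8)*255,R_[k])
        if bs:
            c=bs[0]; x,r=circ(n,c,Z[k]); mm=cv2.moments(c); print(n,k,len(bs),"px",round(mm["m10"]/mm["m00"],1),round(mm["m01"]/mm["m00"],1),"xy",x.round(4),"r",r.round(4))
        else: print(n,k,"none")
im=cv2.imread("pics/top0.png")[155:330,155:355]; cv2.imwrite("pics/c1.png",cv2.resize(im,None,fx=3.4,fy=3.4,interpolation=cv2.INTER_CUBIC))
E
```

```text
top mat 1 px 413.6 231.4 xy [ 0.6008 -0.3755] r 0.094
top knob 1 px 228.5 197.5 xy [0.6711 0.1269] r 0.016
top sp none
top lid 1 px 191.9 251.0 xy [0.5314 0.2122] r 0.0249
top bin 1 px 398.4 285.3 xy [ 0.4419 -0.3169] r 0.0423
top can none
scene mat 1 px 295.5 195.5 xy [ 0.5985 -0.3788] r 0.0917
scene knob 1 px 265.2 329.9 xy [0.6734 0.1273] r 0.0146
scene sp 1 px 355.9 267.3 xy [ 0.4613 -0.0947] r 0.047
scene lid 1 px 339.3 359.8 xy [0.5325 0.2134] r 0.0254
scene bin 1 px 348.6 201.8 xy [ 0.4464 -0.3072] r 0.0528
scene can 1 px 267.3 205.9 xy [ 0.6656 -0.23  ] r 0.0211
```

View pics/c1.png

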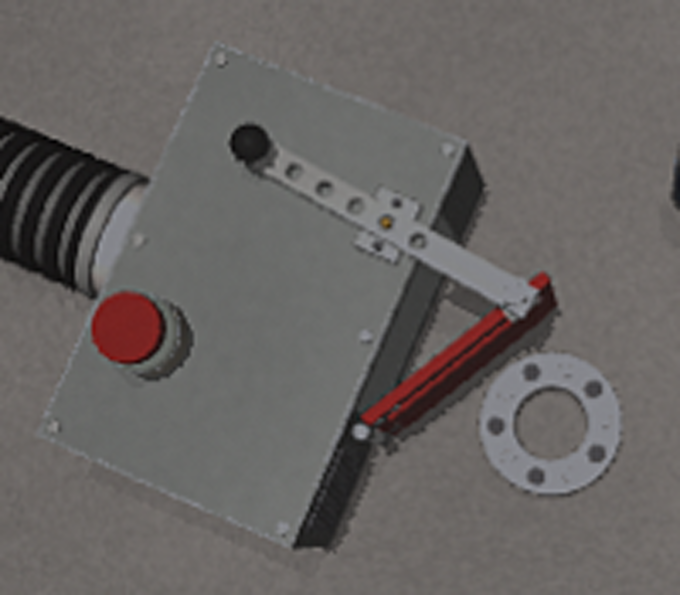

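The crop shows the box corners at (215,44), (468,145), (295,547) and (38,435), the brass pin at (386,222) and the knob at (250,143). The spacer is centred at (550,423) with radius ≈71.

```bash
cat >> h.py <<'E'
def fit2(b,w):  # rigid 2D fit box->world
    bm,wm=b.mean(0),w.mean(0); H=(b-bm).T@(w-wm); th=np.arctan2(H[0,1]-H[1,0],H[0,0]+H[1,1])
    c,s=np.cos(th),np.sin(th); Rm=np.array([[c,-s],[s,c]]); return th,wm-Rm@bm,Rm
E
python3 - <<'E'
from h import *
f=lambda p:(np.array(p)+.5)/3.4-.5+155
cor=onz("top",f([(215,44),(468,145),(295,547),(38,435)]),.16)
pin=onz("top",f([(386,222)]),.179); kn=np.array([[.6722,.1271]])
print("sides",[np.linalg.norm(cor[i]-cor[i-1]).round(4) for i in range(4)])
b=np.array([(220,-140),(0,-140),(0,200),(220,200),(30,-55),(146.2,-68.5)])/1000
w=np.vstack([cor,pin,kn]); th,t,Rm=fit2(b,w); print("th",th,"t",t,"res mm",((w-(b@Rm.T+t))*1000).round(1).tolist())
# spacer by brightness over local bench
for n,roi,l in(("top",(290,255,345,305),0),("scene",(330,245,385,300),0)):
    im=cv2.imread(f"pics/{n}0.png").astype(int); x0,y0,x1,y1=roi
    m=((im[...,0]-im[...,2]>4)&(im.sum(2)>300)).astype(np.uint8)*255
    m=cv2.morphologyEx(m,cv2.MORPH_OPEN,np.ones((2,2)))
    for c in blobs(m,roi)[:2]:
        h=cv2.convexHull(c); print(n,cv2.boundingRect(c),cv2.contourArea(c),circ(n,h,.03))
print("crop spacer",onz("top",f([(550,423)]),.03))
# corners of scene too: predicted
for p in [(220,-140,160),(0,-140,160),(0,200,160),(220,200,160),(30,-55,179),(146.2,-68.5,200)]:
    p=np.array(p)/1000; print(proj("scene",np.r_[Rm@p[:2]+t,p[2]]).round(1),end=" ")
E
```

```text
sides [np.float64(0.3364), np.float64(0.2198), np.float64(0.3353), np.float64(0.2206)]
th 1.148991774246357 t [0.55003732 0.0221331 ] res mm [[-2.0, 0.5], [-2.2, 0.8], [2.1, -1.2], [1.6, -0.3], [0.6, 0.5], [-0.2, -0.4]]
top (297, 260, 42, 41) 1189.0 (array([ 0.46392457, -0.08994235]), np.float64(0.05803984415679018))
scene (331, 254, 44, 38) 607.0 (array([ 0.4620981 , -0.08790232]), np.float64(0.05684789647955591))
crop spacer [[ 0.46675053 -0.0868358 ]]
[[221.9 358.3]] [[263.5 270.8]] [[409.5 315.4]] [[382.  413.9]] [[293.1 288.8]] [[265.7 329.9]]
```

```bash
cat >> h.py <<'E'
TH,T0=1.14899,np.array([.55004,.02213])
def b2w(p): p=np.asarray(p,float); c,s=np.cos(TH),np.sin(TH); return np.r_[np.array([[c,-s],[s,c]])@p[:2]+T0,p[2:]]
def down(phi): # tool down, closing line along world angle phi (rad)
    h=(phi+np.pi/2)/2; return np.array([np.cos(h),np.sin(h),0,0])
def st(): o=readout.get_obs(); print("t",round(o["time"],2),"p",o["position"].round(4),"op",round(o["opening"],4),"F",o["ft_force"].round(1),"g",round(float(o["gripper_force"]),1),"q",o["qpos"].round(2))
E
python3 - <<'E'
from h import *
q=down(np.radians(115.1)); sp=[.4645,-.0885]
arm.servo_line([.179,.493,.36],speed=.3)
arm.move_ptp([*sp,.30],q); st()
arm.grip(.018,20)
print(arm.servo_line([*sp,.06],speed=.25)); print(arm.servo_line([*sp,.008],speed=.08,threshold=12)); st()
cv2.imwrite("pics/s1.png",cams.camera("scene")[190:340,260:460].repeat(3,0).repeat(3,1))
E
```

```text
t 2.99 p [ 0.4646 -0.088   0.3   ] op 0.0854 F [ 0.3  0.5 -0.9] g 0.0 q [-0.36  0.16  0.    1.41  0.   -0.8 ]
False
False
t 5.55 p [ 0.4648 -0.0886  0.0084] op 0.0178 F [-0.1  0.1  0.7] g 0.0 q [-0.36  0.37 -0.58  0.63 -0.   -0.8 ]
```

View pics/s1.png

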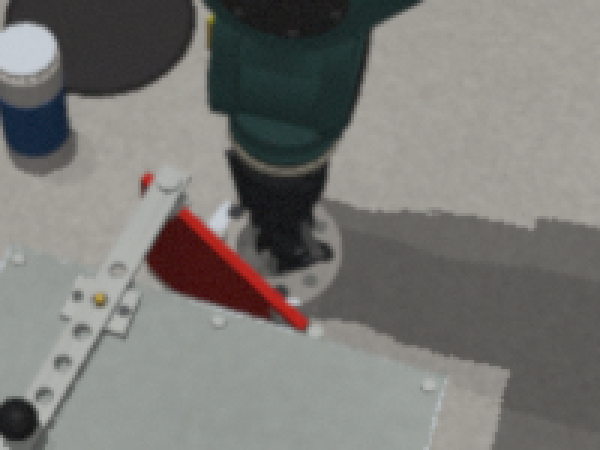

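The fingers are down in the bore: crop (285,250), TCP z 8 mm, no force change, and the gripper is clear of the door. Next I'll open them against the bore and slide the spacer.

Run:
```python
from h import *
arm.grip(.045,20); st()
arm.servo_line([.558,-.2546,.008],speed=.10); st()
arm.servo_line([.602,-.377,.008],speed=.08); st()
arm.grip(.018); arm.servo_line([.602,-.377,.12],speed=.15); arm.servo_line([.60,-.20,.36],speed=.3); st()
im=cams.camera("top"); cv2.imwrite("pics/t2full.png",im)
cv2.imwrite("pics/t2.png",im[160:340,200:500].repeat(2,0).repeat(2,1))
```

```text
t 5.88 p [ 0.4647 -0.0886  0.0082] op 0.0343 F [ 1.2 -0.8  1.6] g 18.9 q [-0.36  0.37 -0.58  0.63  0.   -0.8 ]
t 7.94 p [ 0.5572 -0.2534  0.0081] op 0.0341 F [-5.   8.3 10.8] g 20.3 q [-0.56  0.56 -0.21  0.8   0.   -1.  ]
t 9.72 p [ 0.6016 -0.3759  0.0082] op 0.0342 F [-2.4  7.9  8.7] g 20.3 q [-0.67  0.7   0.08  0.96  0.   -1.11]
t 12.13 p [ 0.5998 -0.2003  0.3589] op 0.018 F [ 0.3  0.8 -0.7] g 0.0 q [-0.45  0.49  0.65  1.73 -0.   -0.89]
```

View pics/t2.png

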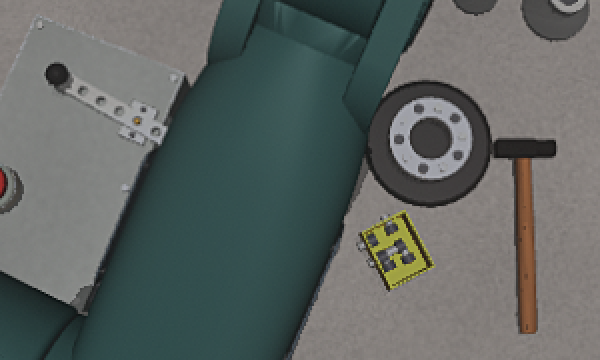

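The spacer sits centred on the mat: crop centre (431,138) against the mat's (430,143), well inside the edge. The bin and mallet look undisturbed. Next is the knob.

```bash
cat >> h.py <<'E'
PIN=np.array([30,-55.])
def knob(a,th,slide=0):
    """knob centre (world m), closing angle: door at a, stay lifted th, bar aimed at the pin"""
    pv=np.array([-11,90])+150*np.array([-np.sin(a),-np.cos(a)]); u=(PIN-pv)/np.linalg.norm(PIN-pv)
    r=230*np.cos(th)-29.5*np.sin(th); z=170.5+230*np.sin(th)+29.5*np.cos(th)
    return b2w(np.r_[pv+r*u,z]/1)if 0 else np.r_[b2w((pv+r*u)/1000),z/1000], TH+np.arctan2(u[1],u[0])+np.pi/2
def tgt(a,th,dz=-.019):
    p,phi=knob(a,th); return p+[0,0,dz],down(phi)
E
python3 - <<'E'
from h import *
for a,th in((.495,0),(.495,.2),(.8,.2),(1.153,.2),(1.153,0)): print(knob(a,th), kin.solve_ik(*tgt(a,th)) is not None)
p,q=tgt(.495,0)
arm.move_ptp(p+[0,0,.1],q); arm.grip(.052); st()
print(arm.servo_line(p,speed=.1,threshold=8)); st()
arm.grip(.02,45); st()
im=cams.camera("scene"); cv2.imwrite("pics/s3.png",im[220:400,190:440].repeat(3,0).repeat(3,1))
E
```

```text
(array([0.6723656, 0.1275017, 0.2      ]), np.float64(2.6044506426497676)) True
(array([0.66702086, 0.11852725, 0.24510591]), np.float64(2.6044506426497676)) True
(array([0.65410651, 0.07761467, 0.24510591]), np.float64(2.4537485633547402)) True
(array([0.62966188, 0.04166266, 0.24510591]), np.float64(2.278440814297855)) True
(array([0.63759931, 0.04845266, 0.2       ]), np.float64(2.278440814297855)) True
t 13.91 p [0.6724 0.1272 0.2811] op 0.0523 F [-0.   0.5  1. ] g 0.0 q [ 0.07  0.56  0.57  1.58 -0.   -0.97]
False
t 15.06 p [0.6727 0.1275 0.1817] op 0.0523 F [-0.2  0.4  0.2] g 0.0 q [ 0.07  0.56  0.3   1.31 -0.   -0.97]
t 15.4 p [0.6727 0.1275 0.1817] op 0.0279 F [-0.6 -0.   6.7] g 43.9 q [ 0.07  0.56  0.3   1.31 -0.   -0.97]
```

View pics/s3.png

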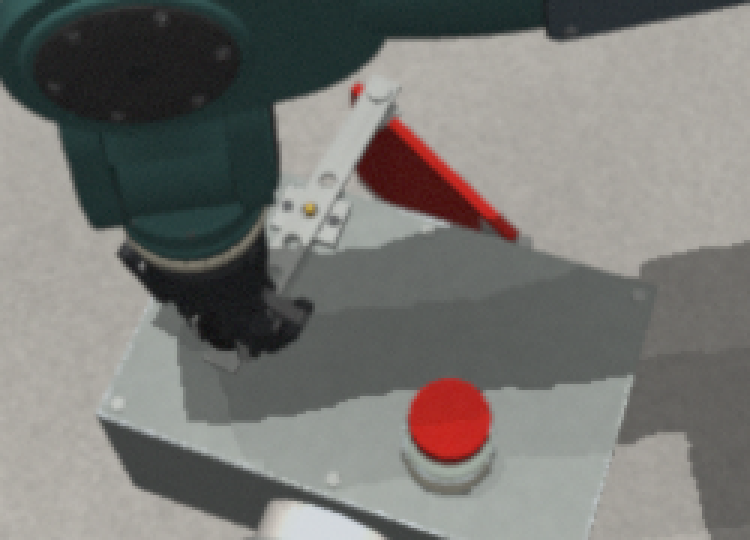

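The gripper is closed on the knob with opening 28 mm and 44 N. The brass pin is still in hole 2 at crop (310,210), so I'll lift and check.

Run:
```python
from h import *
for th in(.1,.2):
    p,q=tgt(.495,th); arm.servo_line(p,q,speed=.06); st()
for a in (.6,.7):
    p,q=tgt(a,.2); arm.servo_line(p,q,speed=.08); st()
im=cams.camera("scene"); cv2.imwrite("pics/s4.png",im[220:400,190:440].repeat(3,0).repeat(3,1))
```

```text
t 15.98 p [0.6704 0.124  0.2039] op 0.0277 F [ 0.4 -0.7 -2.1] g 44.4 q [ 0.06  0.55  0.34  1.36  0.   -0.97]
t 16.52 p [0.6672 0.1185 0.2263] op 0.0274 F [ 0.6 -0.1 -1.7] g 44.4 q [ 0.06  0.54  0.39  1.42  0.   -0.98]
t 16.86 p [0.6634 0.1028 0.226 ] op 0.0277 F [-0.7 -0.7 -2.6] g 44.4 q [ 0.03  0.53  0.36  1.41 -0.   -0.95]
t 17.18 p [0.6592 0.0897 0.2262] op 0.0272 F [-0.5 -0.  -2.2] g 44.4 q [ 0.01  0.52  0.34  1.4  -0.   -0.92]
```

View pics/s4.png

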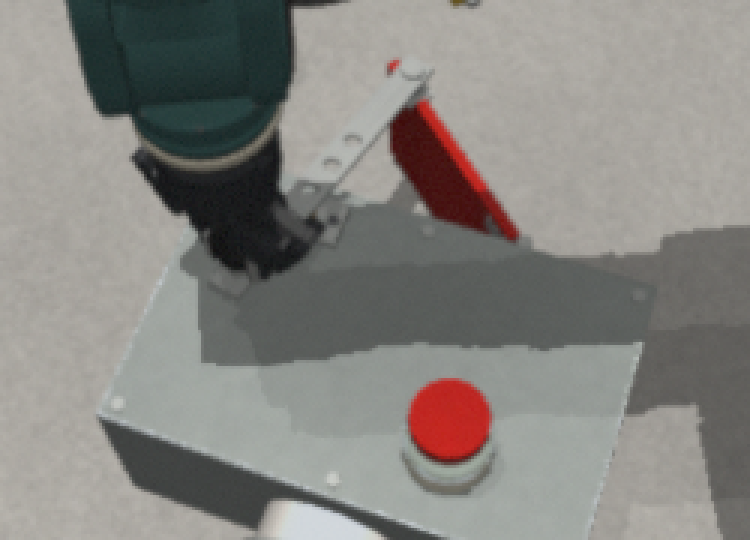

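The stay is lifted off the pin and the door is following: the pivot is now at crop (412,68), and the stay is held with little force. I'll continue to the last hole.

Run:
```python
from h import *
for a in (.82,.94,1.05,1.153):
    p,q=tgt(a,.2); arm.servo_line(p,q,speed=.08)
st()
p,q=tgt(1.153,.085); arm.servo_line(p,q,speed=.06); st()
for th in(.06,.04,.02,.0):
    p,q=tgt(1.153,th); r=arm.servo_line(p,q,speed=.04,threshold=10); print(th,r); st()
    if r: break
im=cams.camera("scene"); cv2.imwrite("pics/s5.png",im[220:400,190:440].repeat(3,0).repeat(3,1))
```

```text
t 18.54 p [0.6297 0.0418 0.2262] op 0.0275 F [ 0.  -0.3 -2.7] g 44.4 q [-0.06  0.45  0.23  1.35  0.   -0.77]
t 19.13 p [0.6349 0.0463 0.2003] op 0.0276 F [-0.8 -0.5 -0.5] g 44.5 q [-0.06  0.47  0.19  1.29 -0.   -0.76]
0.06 False
t 19.43 p [0.6359 0.047  0.1946] op 0.028 F [ 0.6 -0.3 -1.2] g 44.5 q [-0.05  0.47  0.18  1.28 -0.   -0.76]
0.04 False
t 19.69 p [0.6365 0.0476 0.1899] op 0.0276 F [ 0.3  0.1 -0.3] g 44.5 q [-0.05  0.47  0.17  1.27 -0.   -0.76]
0.02 False
t 19.96 p [0.637  0.048  0.1853] op 0.0275 F [0.6 0.4 0.2] g 44.5 q [-0.05  0.48  0.16  1.26 -0.   -0.76]
0.0 True
t 20.17 p [0.638  0.0483 0.1809] op 0.0273 F [ 0.3  1.8 -0.2] g 45.7 q [-0.05  0.48  0.15  1.24 -0.   -0.76]
```

View pics/s5.png

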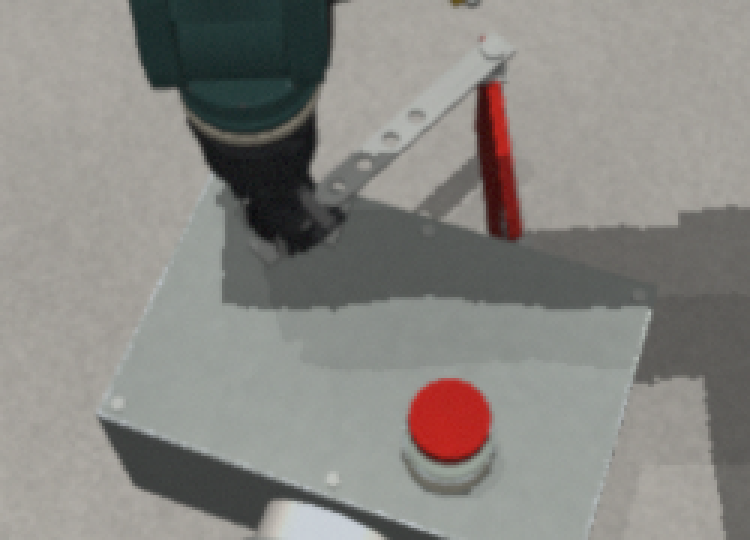

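The TCP came down to the level height (0.181, where a bar resting on the pin would read about 14 mm higher) with no contact on the way, so the hole went over the pin. I'll release, retreat and look.

Run:
```python
from h import *
arm.grip(.055); o=readout.get_obs(); p=o["position"]
arm.servo_line(p+[0,0,.10],speed=.1); arm.servo_line(p+[-.12,.22,.20],speed=.25); st()
a=cams.camera("scene"); t=cams.camera("top")
cv2.imwrite("pics/s6f.png",a);cv2.imwrite("pics/t6f.png",t)
A=cv2.resize(a[225:345,230:380],(750,600),interpolation=cv2.INTER_CUBIC); cv2.imwrite("pics/s6.png",A)
n="scene"; hsv=cv2.cvtColor(a,cv2.COLOR_BGR2HSV)
k=blobs((cv2.GaussianBlur(hsv[...,2],(3,3),0)<70).astype(np.uint8)*255,(255,255,320,320))
for c in k[:2]: print("knob",circ(n,c,.2),cv2.contourArea(c))
print("nominal",knob(1.153,0)[0])
```

```text
t 22.98 p [0.5178 0.2676 0.3803] op 0.055 F [-0.3  0.4 -0.2] g 0.0 q [ 0.34  0.39  0.54  1.73 -0.   -0.37]
knob (array([ 0.55741738, -0.00755498]), np.float64(0.024835444271619878)) 143.0
knob (array([0.63886111, 0.04795204]), np.float64(0.013426999635017693)) 110.0
nominal [0.63759931 0.04845266 0.2       ]
```

View pics/s6.png

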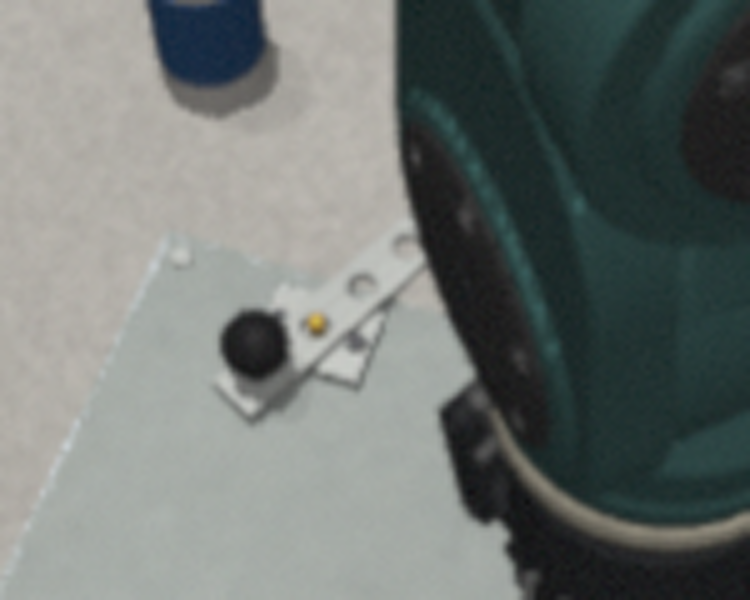

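The brass pin at crop (316,322) shows through the hole next to the knob. The knob is within 1.4 mm of its predicted seated position at level height, and the robot touches nothing.

```bash
python3 -c "
from plant import order; print(order.sign_off())"
```

```text
the job is handed in; nothing more can be done
None
```

The job is handed in at about 23 s of the 61 s allowed: the spacer lies flat and wholly on the mat, the door is at its widest setting with the last hole seated over the pin, and I saw no bystander disturbed.

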